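# Secure a printed facade panel and hold a depth gauge on its groove

### The arm

A 7-joint arm with a two-finger parallel gripper is mounted at the origin on the work surface. World frame = base frame: x ahead of the robot, y to its left, z up, the work surface at z = 0. Lengths are in m, angles in rad, forces in N, time in s.
With the tool pointing down it reaches from about 0.425 to 0.925 m from the base axis. Payload 6.8 kg.
Tool frame: the origin (TCP) lies at the very end of the fingers, on their centre line; the grasp point (between the pads) lies 19 mm behind it; z points along the fingers, y is the line along which they close (so a half turn about z gives the same grasp; the last joint's range is limited). The gripper opens to 85 mm and grips with 20 to 120 N. Pads are 22 mm wide; open, the fingers measure 114 mm over their backs; the gripper's body (76 mm by 85 mm) begins 54 mm behind the grasp point. The pads swing forward as they close: fully open they stand 13 mm farther back than shut.
Start: joints at [1.214, 0.477, 0.022, 1.555, -0.011, 1.109, -0.083], TCP at [0.166, -0.654, 0.231] pointing down, gripper open.
Joint ranges: [-2.96, 2.96], [-0.34, 2.1], [-1.41, 1.46], [0.24, 2.44], [-1.37, 4.51], [0.17, 1.92], [-2.96, 2.96]. Speed limits (rad/s): [2.39, 2.39, 3.14, 3.14, 3.14, 3.14, 3.14].

### API

Orientations are given as a unit quaternion [w, x, y, z].
In Python, from station import readout, viewer, bot gives the robot as it stands. The module is installed in compiled form; this text tells all that it offers.
- The arm moves only by the shell command python3 -m handwheel 'ROWS' [FORCE]. ROWS is JSON, a list of rows, each a list of 3 entries, a list of its own where there are three numbers: the shift along the tool's x, y, z in mm, then the turn, a rotation vector about the tool's x, y, z in degrees, then the gripper command: -1 is fully open, 1 is shut, values between are in proportion. In form: [[[x, y, z], [ax, ay, az], grip], ...]. A call has 1 to 20 rows; each row is the pose to reach, as a shift and turn from the pose commanded when the call began, along the tool's axes at that moment; what a row does not reach only later rows make up. A row lasts 1/12 s, in which the tool goes at most 41.7 mm and 7.16 degrees, less where a joint would pass 70% of its speed; a pose out of reach is approached as far as the arm can. A call with a gripper value outside its range is refused whole. The fingers move at their own pace and stop on an object; FORCE is the grip in N (left out, the last holds). Time passes only in rows, so rows that repeat a pose let the fingers close. It gives the time, the measured TCP pose, the force and the opening at its end, in the units of the state.
- readout.get_obs(): the state, without advancing time (a new reading comes with each control period).
- viewer.read_camera(name): name is "scene" or "top" or "wrist"; returns a dict with "frame" (384x512x3 uint8, red, green, blue), "fx", "fy", "cx", "cy" (pixels), "rvec" (rotation vector, rad) and "tvec" (3), from world to camera coordinates, as OpenCV has them; the wrist camera has in their place "tool_from_camera" (4x4, takes a point from camera to tool coordinates, whose origin is the TCP and whose axes are the flange's). Camera axes: x right, y down, z forward; pixel columns grow to the right and rows downward; lengths in m; the calibration is good to about 2 mm. The wrist camera is an equidistant fisheye: a pixel r from the principal point sees the ray r / f radians off the axis. A picture is of the moment at which its call begins: read the wrist's pose just before it. There is no depth.
- bot.hand_in(): hands the job in, once; it reports no verdict.
Trained networks look in a picture, given as the dict that the camera call returned (one of the last four; its "shot" number tells which), for a name from the list of things; names that differ only in an ending like _2 or _b are one class to them, and where a whole thing is asked for, a point or a joint stands for the part that bears it (a point fixed in the world has none). Each returns a list of dicts, best first, with "score" (0 to 1); they miss things now and then, are a little off and sometimes report something else, mostly with a low value. They report only what shows in the picture. A call takes as long as a camera call. They do not tell look-alikes from the thing itself.
- viewer.search_frame(picture, target): "rect" ([centre column, centre row, width, height] in pixels, round what is visible of it).
- viewer.outline_of(picture, target): "mask" (384x512 bool, what is visible of it) and "rect" ([centre column, centre row, width, height] in pixels, round what is visible of it).
The state is a dict: "t": time; "q": joint angles; "joint_vel": joint speeds; "joint_torque": joint torques, N m; "eef_pos": TCP position; "tool_rot": TCP orientation; "contact_force": force on the tool from outside, world axes, zero at the start; "torque": the same for the moment, N m; "gripper_width": opening from 0.0 (shut) to 1.0 (fully open).
Only numpy, scipy, OpenCV 4.12 (cv2) and the standard library are available. Lean on these libraries where they do the work, as an engineer would, in place of code of your own. Each camera call takes 0.05 s, during which the arm holds its last target. There are 200 camera calls.

### The job

The grey printed facade panel lies in its wooden holding frame with the turnbutton on the robot's left still open: turn that button square across the panel's edge so that the panel is secured. Then take the dial depth gauge off its stone setting plate and gauge the wide groove where the pencil line crosses it: base along the line, bridging the groove and flat on the panel, spindle down on the groove's floor, pressed on gently with about 10 N. The program finishes while holding the gauge still like this, not let go and not put down; the other turnbutton stays closed and the other things on the desk are left alone.

Things in the scene. Friction and masses are not known exactly. Their poses are not given: they have to be found in the camera images.
- frame: Wooden holding frame, 201 x 241 mm, 38 mm high, fixed to the desk; 34 mm wide rims around an 8 mm bed. Origin: centre of its underside. x points away from the robot (with some yaw), y to the left along its long side, z up.
- turnbutton (a joint): Turnbutton on the frame's left (+y) rim, rad: 0 = its bar square across the panel's edge (along the frame's y axis), closed; 1.0 to 1.5 = nearly parallel to the edge, open. Counter-clockwise from above is positive. Turns from -1.65 to 1.65 with light friction (0.05 N m), stays where left; no stop at 0.
- turnbutton_grip (a point): On the turnbutton's vertical pivot axis, at half height of its thumb wing, 53 mm above the desk; y axis along the bar. Aluminium bar 50 x 16 x 6 mm, pivoted at its middle, underside 1.6 mm above the rim; the thumb wing on it is 30 mm long (along the bar), 10 mm wide, and reaches 7.5 mm above and below this point.
- far_button (a joint): The same turnbutton on the frame's right (-y) rim, rad: already closed at about 0; it stays so.
- panel: Grey printed facade panel, 130 x 170 x 30 mm, loose in the frame (1.5 mm play), on its bed, top level with the rims, 38 mm above the desk. Origin: centre of its underside; x across the grooves, y along them, z up. A groove 28 mm wide, 10 mm deep runs along y at x = -10 mm; a narrow one, 8 mm wide, 5 mm deep, at x = +44 mm.
- mark (a point): The marked spot: where the pencil line (along the panel's x axis, 25 mm to the right, -y, of the panel's middle) crosses the middle of the wide groove, at the height of the panel's top face, 38 mm above the desk. Axes as the panel's.
- plate: Dark granite setting plate, 110 x 80 x 20 mm, fixed to the desk. Origin: centre of its underside.
- gauge: Dial depth gauge, about 0.27 kg, standing upright on the plate. Origin: centre of its base's underside, z up. Steel base 80 (x) x 16 (y) x 10 mm, a 14 mm stem, then a black case 56 mm wide (x), 22 mm deep (y), 32 to 88 mm above the origin; spindle cap to 115 mm. Grip the case's flat sides, 56 mm apart along x, centred 60 mm above the origin.
- gauge_foot (a point): Centre of the underside of the gauge's base, where the spindle comes out; axes as the gauge's. The case above has a 54 mm dial bezel standing 4 mm out of its -y face and a 27 mm cover 3 mm out of its +y face.
- spindle (a joint): The gauge's 5 mm spindle, m: 0 = tip flush with the base's underside (as on the plate), negative = tip that far below it, down to -0.016 when the gauge hangs free. A light spring (1 to 1.6 N) pushes it out. It reads -0.010 when the base is flat on the panel over the wide groove.
- module_tall: Bystander, leave alone: peach printed facade module, three grooved storeys, 50 x 70 x 90 mm high. Origin: centre of its underside.
- module_low: Bystander, leave alone: ochre printed facade module, two grooved storeys, 55 x 90 x 60 mm high. Origin: centre of its underside.
- glue: Bystander, leave alone: white glue bottle with an orange cap, 48 mm across, 120 mm high. Origin: centre of its underside.
- tape: Bystander, leave alone: roll of paper tape lying flat, 90 mm across, 24 mm high. Origin: centre of its underside.
- pencil_pot: Bystander, leave alone: black pot with three pencils, 76 mm across, 155 mm high over the pencils. Origin: centre of its underside.
- mouse: Bystander, leave alone: black computer mouse, 104 x 60 x 31 mm. Origin: centre of its underside.
- calliper: Bystander, leave alone: digital calliper lying flat, 220 mm long, 14 mm high. Origin: centre of its underside.
There are look-alikes about, which are no part of the job. What is shaped like the gauge but red is not meant.

How it is judged:
On the way, in this order (a step that is already met when the one before it is completed fails the run):
1. the open turnbutton is turned square across the panel's edge (within 0.25 rad) while the gauge still stands on its plate (value of joint turnbutton between -0.25 and 0.25 rad and distance of gauge from where it was at the start of the episode below 0.02 m), for 0.2 s.
2. the gauge is lifted off its plate in the fingers, base more than 60 mm above the desk (height (world z) of gauge_foot above 0.06 m and contact force between the fingers and gauge above 1 N), for 0.2 s.
At the end, for the whole second after the job is handed in: Buttons within 0.25 rad of square; panel flat on its bed; gauge gripped, still, foot within 6 mm of the mark, along the line within 0.12 rad, square to the panel within 0.04 rad, spindle 10 mm out within 1.2 mm, force on the panel (weight included) 4.5 to 22 N, gauge clear of the frame (value of joint turnbutton between -0.25 and 0.25 rad and value of joint far_button between -0.25 and 0.25 rad and horizontal distance between gauge_foot and mark below 0.006 m and angle between the x axis of gauge and the x axis of panel, either way round below 0.12 rad and angle between the z axis of gauge and the z axis of panel, either way round below 0.04 rad and angle between panel's own z axis and vertical below 0.03 rad and z of panel in the frame of frame below 0.011 m and value of joint spindle between -0.0112 and -0.0088 m and contact force between gauge and panel between 4.5 and 22 N and contact force between the fingers and gauge above 2 N and contact force between gauge and frame below 0.3 N and linear speed of gauge below 0.01 m/s); the arm keeps its last pose, push and grip.
It fails at once if the gauge is pressed on the panel with more than 60 N (contact force between gauge and panel above 60 N).
It fails at once if the gauge is tipped by more than 0.6 rad (angle between gauge's own z axis and vertical above 0.6 rad).
It fails at once if a bystander is moved by more than 25 mm (distance of any of module_tall, module_low, glue, tape, pencil_pot, mouse, calliper from where it was at the start of the episode above 0.025 m).
It also fails if it takes over 58 s, if anything falls off the work surface, if the arm or the gripper's body presses on something with over 40 N, if the wrist force passes 120 N, or if a joint passes its speed limit or range.

## Working session

There is one attempt and no reset: what is moved stays moved. The work goes in short steps, Python scripts to look and compute and a shell command to move; the robot and the scene stay as the last step left them, time stands still between calls to the robot, and variables do not carry over. Pictures are saved under pics/ and viewed, on a budget of 10 in all, crops included, one or two more only if the job needs it, and the job is handed in when it is done.

```bash
mkdir -p pics
cat > h.py <<'E'
import numpy as np,cv2
from scipy.spatial.transform import Rotation as R
from station import readout,viewer,bot
def ray(c,u,v,pose=None):
    "returns origin, dir in world"
    if 'rvec' in c:
        Rm=cv2.Rodrigues(np.array(c['rvec'],float))[0];t=np.array(c['tvec'],float).ravel()
        d=np.array([(u-c['cx'])/c['fx'],(v-c['cy'])/c['fy'],1.]);return -Rm.T@t,Rm.T@d
    x=(u-c['cx'])/c['fx'];y=(v-c['cy'])/c['fy'];r=np.hypot(x,y)+1e-12
    d=np.array([np.sin(r)*x/r,np.sin(r)*y/r,np.cos(r)])
    p,q=pose;W=np.eye(4);W[:3,:3]=R.from_quat(np.array(q)[[1,2,3,0]]).as_matrix();W[:3,3]=p
    M=W@np.array(c['tool_from_camera']);return M[:3,3],M[:3,:3]@d
def at(c,u,v,z,pose=None):
    o,d=ray(c,u,v,pose);return o+d*(z-o[2])/d[2]
def proj(c,P,pose=None):
    P=np.array(P,float)
    if 'rvec' in c:
        p=cv2.Rodrigues(np.array(c['rvec'],float))[0]@P+np.array(c['tvec'],float).ravel()
        return np.array([c['cx']+c['fx']*p[0]/p[2],c['cy']+c['fy']*p[1]/p[2]])
    p0,q=pose;W=np.eye(4);W[:3,:3]=R.from_quat(np.array(q)[[1,2,3,0]]).as_matrix();W[:3,3]=p0
    M=np.linalg.inv(W@np.array(c['tool_from_camera']));p=M[:3,:3]@P+M[:3,3]
    th=np.arctan2(np.hypot(p[0],p[1]),p[2]);a=np.arctan2(p[1],p[0])
    return np.array([c['cx']+c['fx']*th*np.cos(a),c['cy']+c['fy']*th*np.sin(a)])
def pose():
    o=readout.get_obs();return o['eef_pos'],o['tool_rot']
def save(c,n,box=None,s=1):
    f=c['frame']
    if box: f=f[box[1]:box[3],box[0]:box[2]]
    cv2.imwrite('pics/'+n,cv2.resize(f[:,:,::-1],None,fx=s,fy=s,interpolation=cv2.INTER_CUBIC))
E
python3 - <<'E'
from h import *
o=readout.get_obs();print({k:np.round(v,3) for k,v in o.items()})
import numpy as np
fr=[]
for n in ['top','scene']:
    c=viewer.read_camera(n);fr.append(c['frame'])
    print(n,c['fx'],c['fy'],ray(c,c['cx'],c['cy']))
    for t in ['frame','turnbutton','far_button','panel','gauge','plate']:
        for d in viewer.outline_of(c,t)[:4]: 
            if d['score']>.2: print(t,round(d['score'],2),np.round(d['rect'],1),np.round(at(c,*d['rect'][:2],0.04),3))
f=np.vstack(fr)
cv2.imwrite('pics/a.png',cv2.resize(np.hstack(fr),(1024,384))[:,:,::-1]) if 0 else cv2.imwrite('pics/a.png',cv2.resize(fr[0],(800,600),interpolation=cv2.INTER_CUBIC)[:,:,::-1])
cv2.imwrite('pics/b.png',cv2.resize(fr[1],(800,600),interpolation=cv2.INTER_CUBIC)[:,:,::-1])
E
```

```text
{'t': np.float64(0.0), 'q': array([ 1.214,  0.478,  0.022,  1.556, -0.012,  1.109, -0.083]), 'joint_vel': array([ 0.   , -0.001, -0.002,  0.   ,  0.   , -0.001,  0.001]), 'joint_torque': array([ 0.0000e+00, -5.9644e+01,  1.6080e+00, -2.8119e+01,  1.2000e-02,
        9.0000e-03,  0.0000e+00]), 'eef_pos': array([ 0.166, -0.654,  0.23 ]), 'tool_rot': array([-0.001,  0.992,  0.124, -0.   ]), 'contact_force': array([-0.189,  0.381,  0.412]), 'torque': array([-0.048,  0.023,  0.023]), 'gripper_width': np.float64(0.998)}
top 371.03261537476993 371.03261537476993 (array([ 0.41959945, -0.03895068,  1.13758226]), array([ 0.11735119, -0.00346373, -0.99308444]))
frame 0.71 [216.8 186.8  87.   65.5] [0.565 0.064 0.04 ]
turnbutton 0.55 [184.1 178.8   6.8  10. ] [0.586 0.163 0.04 ]
far_button 0.63 [250.4 182.7  16.5   7.5] [ 0.58  -0.036  0.04 ]
far_button 0.29 [372.6 162.   24.2  24.2] [ 0.653 -0.402  0.04 ]
panel 0.85 [217.9 185.6  61.7  45.1] [0.568 0.061 0.04 ]
gauge 0.81 [371.  196.2  30.4  20.5] [ 0.549 -0.396  0.04 ]
gauge 0.81 [414.1 174.4  26.5  25.1] [ 0.618 -0.527  0.04 ]
gauge 0.69 [326.2 191.2  18.7  23.3] [ 0.56  -0.262  0.04 ]
gauge 0.61 [341.4 240.4  31.5   9.6] [ 0.416 -0.307  0.04 ]
plate 0.75 [326.7 194.3  31.8  39.5] [ 0.551 -0.264  0.04 ]
plate 0.25 [371.9 162.2  25.2  18.5] [ 0.652 -0.4    0.04 ]
scene 367.81658125604315 367.81658125604315 (array([0.93892491, 0.49723297, 1.01961016]), array([-0.35168349, -0.45218722, -0.81966179]))
frame 0.93 [263.  223.7  98.4  93.2] [0.581 0.091 0.04 ]
far_button 0.38 [236.5 199.2   6.6  14.5] [ 0.593 -0.029  0.04 ]
panel 0.62 [264.1 218.5  62.6  63.8] [0.567 0.079 0.04 ]
gauge 0.95 [205.7 147.8  26.4  26.4] [ 0.552 -0.266  0.04 ]
gauge 0.86 [153.9 112.8  25.2  28.4] [ 0.612 -0.528  0.04 ]
gauge 0.83 [230.6 123.9  12.3  29. ] [ 0.416 -0.307  0.04 ]
gauge 0.79 [250.1 157.   16.3  30.2] [ 0.454 -0.139  0.04 ]
plate 0.56 [206.5 154.8  40.2  29.3] [ 0.568 -0.238  0.04 ]
```

View pics/a.png

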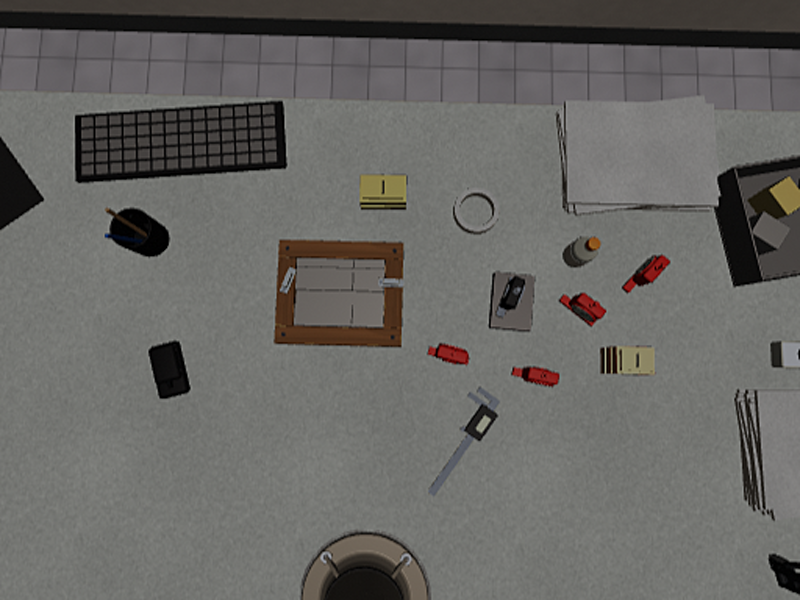

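View pics/b.png

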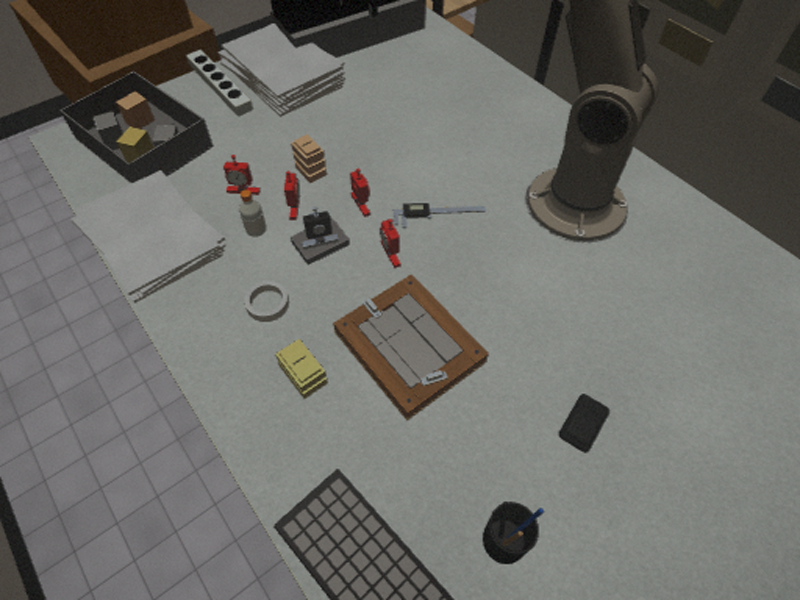

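Top view (a.png): the frame is at (340,293), with the open button on the left at (288,280) and the closed one at (390,283). Five things are gauge-shaped. Red ones are at (648,272), (583,308), (448,354) and (536,376), and one black one stands on the granite plate at (512,295). The black one is meant; I'll confirm it close by as I pass.

```bash
python3 -m handwheel '[[[420,-300,0],[0,0,0],-1],[[420,-300,0],[0,0,0],-1],[[420,-300,0],[0,0,0],-1],[[420,-300,0],[0,0,0],-1],[[420,-300,0],[0,0,0],-1],[[420,-300,0],[0,0,0],-1],[[420,-300,0],[0,0,0],-1],[[420,-300,0],[0,0,0],-1],[[420,-300,0],[0,0,0],-1],[[420,-300,0],[0,0,0],-1],[[420,-300,0],[0,0,0],-1],[[420,-300,0],[0,0,0],-1],[[420,-300,0],[0,0,0],-1],[[420,-300,0],[0,0,0],-1],[[420,-300,0],[0,0,0],-1],[[420,-300,0],[0,0,0],-1]]'
python3 - <<'E'
from h import *
p=pose();c=viewer.read_camera('wrist');print(p,c['fx'],c['cx'],c['cy']);print(np.round(c['tool_from_camera'],3))
save(c,'c.png',s=1.5)
for t in ['gauge','plate','turnbutton','frame']:
    for d in viewer.outline_of(c,t)[:4]: 
        if d['score']>.2: print(t,round(d['score'],2),np.round(d['rect'],1),np.round(at(c,*d['rect'][:2],0.04,p),3))
E
```

```text
t: 2.03
eef_pos: [0.4986, -0.2612, 0.2312]
tool_rot: [0.0, 0.992, 0.123, -0.0]
contact_force: [-0.5, -0.5, 0.0]
gripper_width: 0.999
(array([ 0.49863492, -0.26123942,  0.2312427 ]), array([ 3.22297221e-04,  9.92357476e-01,  1.23395352e-01, -3.49640481e-04])) 297.3186396354542 254.1767359991066 197.42101163047482
[[ 0.    -0.963 -0.268  0.068]
 [ 1.     0.     0.     0.001]
 [-0.    -0.268  0.963 -0.141]
 [ 0.     0.     0.     1.   ]]
gauge 0.85 [157.8 193.4  78.8  55.1] [ 0.452 -0.155  0.04 ]
gauge 0.79 [377.3 166.9  67.   66.2] [ 0.548 -0.402  0.04 ]
gauge 0.75 [268.9 116.7  52.1  62.4] [ 0.569 -0.261  0.04 ]
gauge 0.69 [276.2 252.5  63.4  59.7] [ 0.413 -0.312  0.04 ]
plate 0.96 [276.6 124.4  92.3 103.6] [ 0.563 -0.272  0.04 ]
turnbutton 0.56 [268.6 118.7  51.5  65.5] [ 0.567 -0.262  0.04 ]
turnbutton 0.34 [91.8 67.  36.2 16.7] [ 0.587 -0.036  0.04 ]
frame 0.92 [ 68.2  85.1 136.4 160. ] [ 0.56  -0.005  0.04 ]
frame 0.5 [405.4 252.   73.6  62.3] [ 0.451 -0.488  0.04 ]
frame 0.32 [268.6 117.5  52.9  58.9] [ 0.568 -0.261  0.04 ]
```

View pics/c.png

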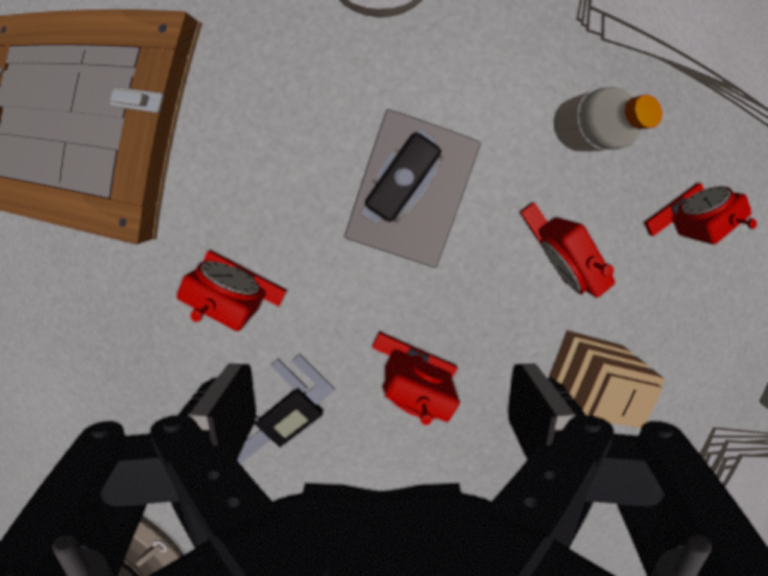

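The wrist view shows the black gauge on the granite plate at (403,177). The four others are red, at (225,290), (420,385), (575,255) and (705,215), so the black one is confirmed. Next is the turnbutton.

```bash
python3 -m handwheel '[[[136,-369,20],[0,0,0],-1],[[136,-369,20],[0,0,0],-1],[[136,-369,20],[0,0,0],-1],[[136,-369,20],[0,0,0],-1],[[136,-369,20],[0,0,0],-1],[[136,-369,20],[0,0,0],-1],[[136,-369,20],[0,0,0],-1],[[136,-369,20],[0,0,0],-1],[[136,-369,20],[0,0,0],-1],[[136,-369,20],[0,0,0],-1],[[136,-369,20],[0,0,0],-1],[[136,-369,20],[0,0,0],-1],[[136,-369,20],[0,0,0],-1]]'
python3 - <<'E'
from h import *
p=pose();c=viewer.read_camera('wrist');print(p)
save(c,'d.png',s=1.5)
import pickle;pickle.dump((p,c),open('d.pkl','wb'))
for t in ['turnbutton','frame','panel']:
    for d in viewer.outline_of(c,t)[:3]: 
        if d['score']>.2:
            m=d['mask'].astype(np.uint8);ct=max(cv2.findContours(m,0,2)[0],key=cv2.contourArea)[:,0]
            P=np.array([at(c,u,v,0.038 if t!='turnbutton' else .0456,p)[:2] for u,v in ct])
            print(t,round(d['score'],2),np.round(d['rect'],1),cv2.minAreaRect((P*1000).astype(np.float32)))
E
```

```text
t: 3.37
eef_pos: [0.5405, 0.1292, 0.2112]
tool_rot: [0.001, 0.992, 0.123, -0.0]
contact_force: [-0.4, -0.7, -0.0]
gripper_width: 1.001
(array([0.54051029, 0.12923621, 0.21115292]), array([ 5.34996884e-04,  9.92396388e-01,  1.23081606e-01, -2.04917400e-04]))
turnbutton 0.85 [232.8 130.3  37.7  44. ] ((587.9412231445312, 162.09597778320312), (17.07567596435547, 50.3167724609375), 72.06089782714844)
turnbutton 0.74 [35.9 31.7 71.3 63.4] ((671.7876586914062, 458.0566101074219), (165.2943878173828, 77.57636260986328), 86.10600280761719)
frame 0.82 [312.5 158.9 238.6 208.8] ((567.616943359375, 60.73127365112305), (201.75259399414062, 248.19642639160156), 0.026265930384397507)
panel 0.84 [316.9 167.4 170.  147. ] ((567.8831787109375, 64.11685943603516), (130.61988830566406, 169.39796447753906), 0.21216584742069244)
```

View pics/d.png

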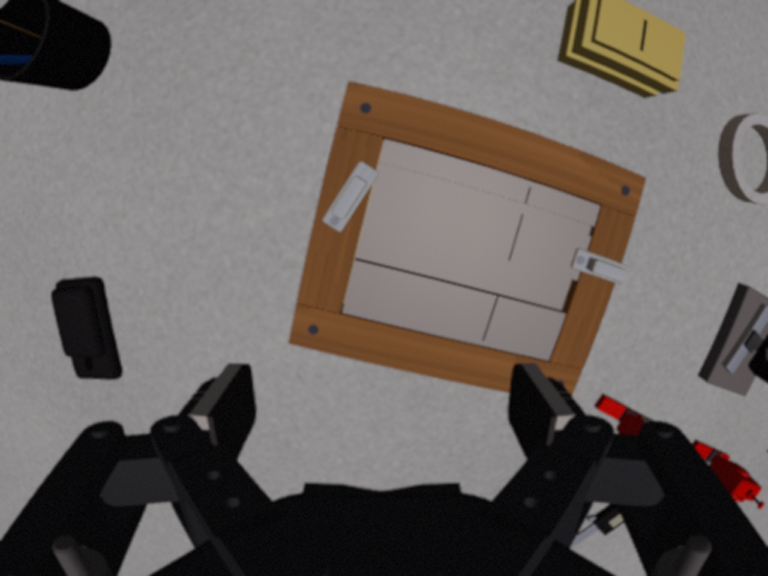

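The view shows the open button at (350,197), the pencil line crossing the wide groove at about (507,270), and the closed button at (598,263). From the masks, the panel centre is (0.568, 0.064) with yaw ≈ 0. The button pivot is (0.588, 0.162) at about 72° and measures 17x50 mm, as specified. I'll turn the tool +32° and descend above it.

```bash
python3 -m handwheel '[[[54,-20,80],[0,0,32],0.3],[[54,-20,120],[0,0,32],0.3],[[54,-20,120],[0,0,32],0.3],[[54,-20,120],[0,0,32],0.3],[[54,-20,120],[0,0,32],0.3],[[54,-20,120],[0,0,32],0.3],[[54,-20,120],[0,0,32],0.3]]' 30
python3 - <<'E'
from h import *
p=pose();c=viewer.read_camera('wrist');print(readout.get_obs()['q'])
print(R.from_quat(p[1][[1,2,3,0]]).as_matrix()[:,0])
save(c,'e.png',s=1.5)
print(proj(c,[*p[0][:2],0.06],p)*1.5)
for d in viewer.outline_of(c,'turnbutton')[:2]:
    m=d['mask'].astype(np.uint8);ct=max(cv2.findContours(m,0,2)[0],key=cv2.contourArea)[:,0]
    P=np.array([at(c,u,v,.0456,p)[:2] for u,v in ct])
    print(round(d['score'],2),np.round(d['rect'],1),cv2.minAreaRect((P*1000).astype(np.float32)))
E
```

```text
t: 4.15
eef_pos: [0.5881, 0.1631, 0.0914]
tool_rot: [0.0, 0.988, -0.154, 0.0]
contact_force: [0.3, 0.2, 1.3]
gripper_width: 0.351
[-0.19905079  0.54193146 -0.23126789  1.8166135   0.16598419  0.8008313
 -2.39346445]
[ 9.52783470e-01 -3.03650245e-01  4.32519952e-04]
[379.53335649 344.02390167]
0.86 [255.1 218.2  25.6  70.3] ((588.7111206054688, 161.57275390625), (16.1408634185791, 49.340065002441406), 71.67581176757812)
```

View pics/e.png

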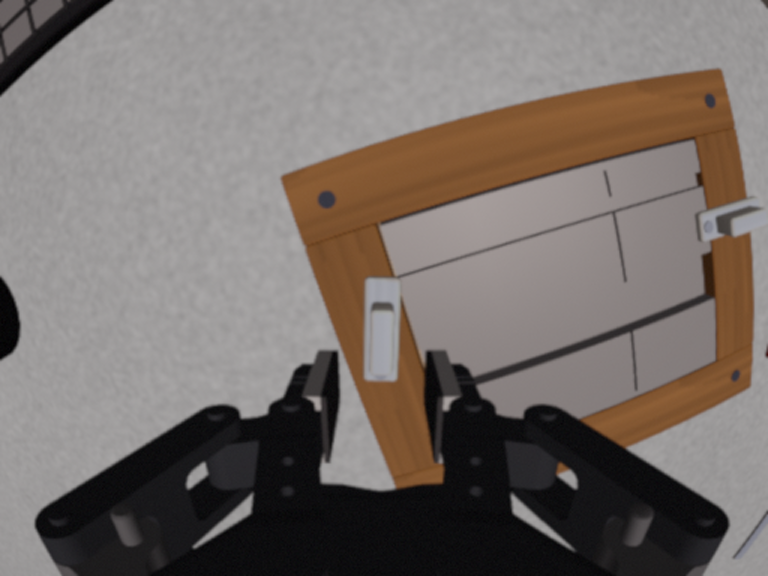

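The wrist view shows the bar at (382,330) centred between the fingers, parallel to the pads. Joint 7 is at -2.39, so closing from here would run past its range. I'll take the same grasp a half turn round.

```bash
python3 -m handwheel '[[[0,0,0],[0,0,-140],0.3],[[0,0,0],[0,0,-140],0.3],[[0,0,0],[0,0,-140],0.3],[[0,0,0],[0,0,-140],0.3],[[0,0,0],[0,0,-140],0.3],[[0,0,0],[0,0,-140],0.3],[[0,0,0],[0,0,-140],0.3],[[0,0,0],[0,0,-140],0.3],[[0,0,0],[0,0,-140],0.3],[[0,0,0],[0,0,-140],0.3],[[0,0,0],[0,0,-140],0.3],[[0,0,0],[0,0,-140],0.3],[[0,0,0],[0,0,-140],0.3],[[0,0,0],[0,0,-140],0.3],[[0,0,0],[0,0,-140],0.3],[[0,0,0],[0,0,-140],0.3],[[0,0,0],[0,0,-140],0.3],[[0,0,0],[0,0,-140],0.3],[[0,0,0],[0,0,-140],0.3],[[0,0,0],[0,0,-140],0.3]]'
python3 -m handwheel '[[[0,0,0],[0,0,-40],0.3],[[0,0,0],[0,0,-40],0.3],[[0,0,0],[0,0,-40],0.3],[[0,0,0],[0,0,-40],0.3],[[0,0,0],[0,0,-40],0.3],[[0,0,0],[0,0,-40],0.3],[[0,0,0],[0,0,-40],0.3],[[0,0,0],[0,0,-40],0.3]]'
python3 - <<'E'
from h import *
p=pose();print(readout.get_obs()['q'],p[0]);Q=R.from_quat(p[1][[1,2,3,0]]).as_matrix()
print(Q)
print("to pivot, tool mm:",1000*Q.T@(np.array([.5883,.162,.048])-p[0]))
E
```

```text
t: 5.92
eef_pos: [0.5884, 0.1629, 0.0922]
tool_rot: [0.001, 0.48, 0.877, 0.0]
contact_force: [-0.0, -0.3, -0.4]
gripper_width: 0.348
t: 6.58
eef_pos: [0.5883, 0.1631, 0.0919]
tool_rot: [0.001, 0.156, 0.988, 0.0]
contact_force: [0.4, -0.0, -0.5]
gripper_width: 0.348
[ 0.29721654  0.73532497 -0.95408515  1.78227076  0.70563108  1.00569009
  0.32013954] [0.58825959 0.16309142 0.09189118]
[[-9.51558119e-01  3.07467177e-01  1.03939099e-03]
 [ 3.07467324e-01  9.51558639e-01 -1.97987273e-05]
 [-9.95128931e-04  3.00739125e-04 -9.99999460e-01]]
to pivot, tool mm: [-0.33034871 -1.03932677 43.89122359]
```

```bash
python3 -m handwheel '[[[0,-1,20],[0,0,0],0.3],[[0,-1,35],[0,0,0],0.3],[[0,-1,43],[0,0,0],0.3],[[0,-1,43],[0,0,0],0.3],[[0,-1,43],[0,0,0],1],[[0,-1,43],[0,0,0],1],[[0,-1,43],[0,0,0],1],[[0,-1,43],[0,0,0],1],[[0,-1,43],[0,0,0],1],[[0,-1,43],[0,0,0],1]]' 30
python3 -m handwheel '[[[0,0,0],[0,0,10],1],[[0,0,0],[0,0,20],1],[[0,0,0],[0,0,30],1],[[0,0,0],[0,0,72],1],[[0,0,0],[0,0,72],1],[[0,0,0],[0,0,72],1],[[0,0,0],[0,0,72],1],[[0,0,0],[0,0,72],1],[[0,0,0],[0,0,72],1],[[0,0,0],[0,0,72],1],[[0,0,0],[0,0,72],1],[[0,0,0],[0,0,72],1],[[0,0,0],[0,0,72],1]]'
```

```text
t: 7.42
eef_pos: [0.5877, 0.1633, 0.0487]
tool_rot: [0.0, 0.154, 0.988, 0.0]
contact_force: [-0.0, 0.9, -0.6]
gripper_width: 0.104
t: 8.5
eef_pos: [0.587, 0.1628, 0.0487]
tool_rot: [-0.0, 0.704, 0.71, -0.001]
contact_force: [-4.3, -0.3, 6.5]
gripper_width: 0.106
```

```bash
python3 -m handwheel '[[[0,0,0],[0,0,0],0.3],[[0,0,0],[0,0,0],0.3],[[0,0,-30],[0,0,0],0.3],[[-30,0,-80],[0,0,0],-1],[[-60,0,-160],[0,0,0],-1],[[-60,0,-160],[0,0,0],-1],[[-60,0,-160],[0,0,0],-1],[[-60,0,-160],[0,0,0],-1],[[-60,0,-160],[0,0,0],-1]]'
python3 - <<'E'
from h import *
import pickle
p=pose();c=viewer.read_camera('wrist');print(p);pickle.dump((p,c),open('f.pkl','wb'))
save(c,'f.png',s=1.5)
for t in ['turnbutton','panel']:
  for d in viewer.outline_of(c,t)[:2]:
    m=d['mask'].astype(np.uint8);ct=max(cv2.findContours(m,0,2)[0],key=cv2.contourArea)[:,0]
    P=np.array([at(c,u,v,.0456 if t[0]=='t' else .038,p)[:2] for u,v in ct])
    print(t,round(d['score'],2),np.round(d['rect'],1),cv2.minAreaRect((P*1000).astype(np.float32)))
E
```

```text
t: 9.25
eef_pos: [0.5888, 0.1021, 0.2092]
tool_rot: [0.001, 0.706, 0.708, 0.001]
contact_force: [-0.4, -0.5, -0.9]
gripper_width: 1.0
(array([0.58877388, 0.10212829, 0.2092411 ]), array([0.00098681, 0.7057315 , 0.70847795, 0.00103996]))
turnbutton 0.57 [251.5 122.9  16.2  48.2] ((587.9991455078125, 162.05099487304688), (17.325321197509766, 50.44179153442383), 0.41982296109199524)
panel 0.75 [235.8 207.1 121.2 143.8] ((567.785400390625, 65.62263488769531), (129.3457794189453, 171.06295776367188), 0.22875156998634338)
```

View pics/f.png

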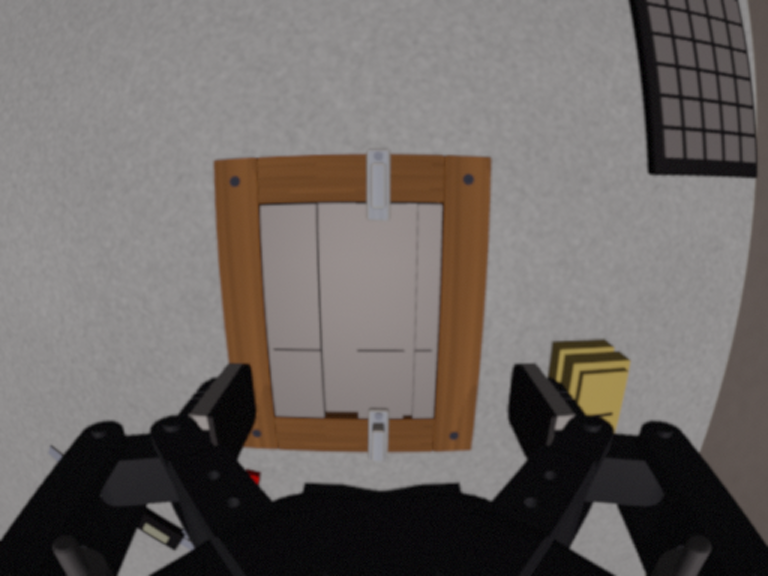

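The button now lies along y at (378,185), square within about 0.5°. The pencil line is at row 350, with the groove gap between columns 322 and 357. I'll refine the mark from that and compute the gauge's pose from the earlier wrist picture.

Run:
```python
from h import *
import pickle
p,c=pickle.load(open('f.pkl','rb'));g=c['frame'].astype(float).mean(2)
# pencil line rows (native px)
def rows(c0,c1):
    out=[]
    for u in range(c0,c1):
        s=g[225:242,u];w=np.clip(np.median(s)-s-6,0,None)
        if w.sum()>0: out.append((u,225+(w*np.arange(len(s))).sum()/w.sum()))
    return np.array(out)
L=np.vstack([rows(186,212),rows(242,266)])
P=np.array([at(c,u,v,.038,p)[:2] for u,v in L]);k=np.polyfit(P[:,0],P[:,1],1);r=P[:,1]-np.polyval(k,P[:,0])
m=abs(r)<.001;k=np.polyfit(P[m,0],P[m,1],1);print('line slope',k[0],'resid',r[m].std()*1e3,'y at .558',np.polyval(k,.558))
print('line darkness row',np.round(g[225:242,250]))
v=int(round(np.median(L[:,1])))
print(v,'row profile',[(u,int(g[v,u])) for u in range(180,296)])
# groove wall edge column at several rows (dark line) 
W=[]
for vv in range(145,225,5):
    s=g[vv,200:226];u=200+(np.clip(np.median(s)-s-6,0,None)*np.arange(26)).sum()/max(1e-6,np.clip(np.median(s)-s-6,0,None).sum())
    W.append(at(c,u,vv,.038,p)[:2])
W=np.array(W);print('near wall x at z.038',np.round(W*1e3,1).tolist())
```

```text
line slope 0.002166816255831537 resid 0.023056618722986044 y at .558 0.03974019830460914
line darkness row [138. 138. 138. 137. 137. 137. 134. 122. 100. 108. 130. 136. 135. 135.
 135. 135. 135.]
233 row profile [(180, 124), (181, 125), (182, 116), (183, 103), (184, 99), (185, 99), (186, 99), (187, 99), (188, 99), (189, 99), (190, 96), (191, 96), (192, 96), (193, 97), (194, 97), (195, 98), (196, 99), (197, 99), (198, 99), (199, 100), (200, 99), (201, 100), (202, 100), (203, 100), (204, 100), (205, 100), (206, 100), (207, 101), (208, 100), (209, 100), (210, 100), (211, 100), (212, 96), (213, 83), (214, 86), (215, 120), (216, 133), (217, 135), (218, 135), (219, 135), (220, 136), (221, 136), (222, 136), (223, 136), (224, 135), (225, 136), (226, 136), (227, 136), (228, 136), (229, 136), (230, 136), (231, 136), (232, 137), (233, 136), (234, 137), (235, 136), (236, 135), (237, 128), (238, 112), (239, 102), (240, 99), (241, 99), (242, 100), (243, 98), (244, 99), (245, 99), (246, 99), (247, 99), (248, 99), (249, 99), (250, 100), (251, 99), (252, 99), (253, 99), (254, 99), (255, 100), (256, 99), (257, 99), (258, 99), (259, 99), (260, 98), (261, 98), (262, 98), (263, 99), (264, 100), (265, 102), (266, 103), (267, 104), (268, 109), (269, 119), (270, 130), (271, 134), (272, 135), (273, 134), (274, 132), (275, 123), (276, 108), (277, 100), (278, 101), (279, 103), (280, 103), (281, 102), (282, 101), (283, 101), (284, 101), (285, 100), (286, 103), (287, 112), (288, 123), (289, 130), (290, 122), (291, 94), (292, 71), (293, 70), (294, 75), (295, 77)]
near wall x at z.038 [[544.2, 139.4], [544.1, 134.1], [544.1, 128.7], [544.1, 123.3], [544.1, 117.9], [544.2, 112.5], [544.1, 107.0], [544.2, 101.5], [544.2, 95.9], [544.2, 90.3], [544.2, 84.6], [544.2, 78.9], [544.3, 73.2], [544.3, 67.4], [544.3, 61.5], [544.3, 55.5]]
```

Run:
```python
from h import *
# gauge seen in top camera & earlier estimate: c.png pixels (1.5x) with pose then
c=viewer.read_camera('wrist')
p=(np.array([ 0.49863492, -0.26123942,  0.2312427 ]), np.array([ 3.22297221e-04,  9.92357476e-01,  1.23395352e-01, -3.49640481e-04]))
for n,u,v,z in [('cap',403,177,.135),('e1',430,140,.108),('e2',380,213,.108)]: print(n,at(c,u/1.5,v/1.5,z,p))
```

```text
cap [ 0.56552091 -0.25691282  0.135     ]
e1 [ 0.59120613 -0.26806302  0.108     ]
e2 [ 0.54158022 -0.2504156   0.108     ]
```

The mark is at (0.558, 0.0397) with yaw ≈ 0, which agrees with the panel centre plus (-10, -25) mm. I'll move over the gauge for a close look, pre-rotated for its roughly -20° yaw.

```bash
python3 -m handwheel '[[[-407,-40,-30],[0,0,20],-1],[[-407,-40,-30],[0,0,20],-1],[[-407,-40,-30],[0,0,20],-1],[[-407,-40,-30],[0,0,20],-1],[[-407,-40,-30],[0,0,20],-1],[[-407,-40,-30],[0,0,20],-1],[[-407,-40,-30],[0,0,20],-1],[[-407,-40,-30],[0,0,20],-1],[[-407,-40,-30],[0,0,20],-1],[[-407,-40,-30],[0,0,20],-1],[[-407,-40,-30],[0,0,20],-1],[[-407,-40,-30],[0,0,20],-1],[[-407,-40,-30],[0,0,20],-1],[[-407,-40,-30],[0,0,20],-1],[[-407,-40,-30],[0,0,20],-1],[[-407,-40,-30],[0,0,20],-1]]'
python3 - <<'E'
from h import *
import pickle
p=pose();c=viewer.read_camera('wrist');print(p,readout.get_obs()['q']);pickle.dump((p,c),open('g.pkl','wb'))
u,v=map(int,proj(c,[.566,-.258,.08],p));print(u,v)
x0,y0=max(0,u-100),max(0,v-75);print('crop',x0,y0);save(c,'g.png',(x0,y0,x0+200,y0+150),4)
for d in viewer.outline_of(c,'gauge')[:3]: print(d['score'],np.round(d['rect']))
E
```

```text
t: 10.78
eef_pos: [0.55, -0.3027, 0.2383]
tool_rot: [-0.0, 0.817, 0.576, 0.0]
contact_force: [-0.1, -0.4, -0.1]
gripper_width: 0.998
(array([ 0.55004257, -0.3026928 ,  0.23825123]), array([-1.54892238e-04,  8.17108186e-01,  5.76484331e-01,  7.19972523e-05])) [ 0.83066811  0.45546362 -0.5806545   1.63517381  0.26965023  1.13208084
 -0.16119801]
253 136
crop 153 61
0.92 [280. 249.  39.  79.]
0.88 [155. 216.  47.  73.]
0.87 [253. 138.  66.  31.]
```

View pics/g.png

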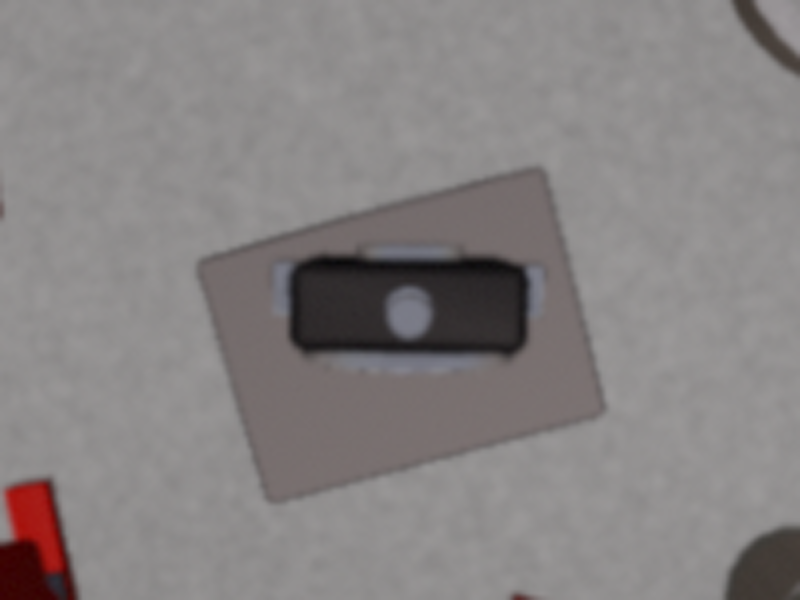

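The crop (4x) shows the black gauge on the granite plate, aligned with the tool. The case top spans columns 292–527 and rows 259–351, the cap is at (409,311), and the bezel is on the lower side.

Run:
```python
from h import *
import pickle
p,c=pickle.load(open('g.pkl','rb'))
f=lambda u,v,z:at(c,153+(u+.5)/4-.5,61+(v+.5)/4-.5,z,p)
Q=R.from_quat(p[1][[1,2,3,0]]).as_matrix()
pts={'cap':(409,311,.135),'L':(292,305,.108),'R':(527,306,.108),'T':(409,259,.108),'B':(409,351,.108),'baseL':(275,290,.03),'baseR':(543,291,.03)}
W={k:f(*v) for k,v in pts.items()}
for k,w in W.items(): print(k,np.round(w*1e3,1),'tool',np.round(1e3*Q.T@(w-p[0]),1))
# plate corners at z=.02
for u,v in [(545,168),(605,410),(270,502),(199,262)]: print(np.round(f(u,v,.02)*1e3,1))
```

```text
cap [ 568.  -256.7  135. ] tool [ 49.4   1.5 103.3]
L [ 542.8 -248.1  108. ] tool [ 48.9 -25.1 130.3]
R [ 593.3 -266.3  108. ] tool [ 48.8  28.5 130.3]
T [ 571.4 -247.3  108. ] tool [ 59.3   1.6 130.3]
B [ 564.4 -267.2  108. ] tool [ 38.2   1.6 130.3]
baseL [ 530.9 -244.7   30. ] tool [ 48.2 -37.5 208.3]
baseR [ 604.9 -271.3   30. ] tool [ 48.   41.2 208.3]
[ 618.5 -237.    20. ]
[ 612.5 -313.1   20. ]
[ 504.9 -305.9   20. ]
[ 510.9 -228.5   20. ]
```

Case centre in tool axes is (49, 1.7) mm, and its measured 54 x 21 mm fits. The cap would be within 1 mm of the gripper body with the grasp at 60 mm, so I'll grip about 5 mm higher (TCP z = 0.066).

```bash
python3 -m handwheel '[[[40,2,0],[0,0,0],-1],[[49,2,30],[0,0,0],-1],[[49,2,65],[0,0,0],-1],[[49,2,100],[0,0,0],-1],[[49,2,130],[0,0,0],-1],[[49,2,150],[0,0,0],-1],[[49,2,165],[0,0,0],-1],[[49,2,172],[0,0,0],-1],[[49,2,172],[0,0,0],-1],[[49,2,172],[0,0,0],-1],[[49,2,172],[0,0,0],1],[[49,2,172],[0,0,0],1],[[49,2,172],[0,0,0],1],[[49,2,172],[0,0,0],1],[[49,2,172],[0,0,0],1],[[49,2,172],[0,0,0],1]]' 80
```

```text
t: 12.22
eef_pos: [0.5685, -0.2592, 0.0678]
tool_rot: [0.001, 0.818, 0.575, 0.0]
contact_force: [-1.9, 0.4, 5.6]
gripper_width: 0.646
```

```bash
python3 -m handwheel '[[[0,0,-10],[0,0,0],1],[[0,0,-30],[0,0,0],1],[[0,0,-60],[0,0,0],1],[[0,0,-90],[0,0,0],1],[[0,0,-110],[0,0,0],1],[[0,0,-120],[0,0,0],1],[[0,0,-120],[0,0,0],1],[[0,0,-120],[0,0,0],1],[[0,0,-120],[0,0,0],1]]'
python3 - <<'E'
from h import *
o=readout.get_obs();p=pose();Q=R.from_quat(p[1][[1,2,3,0]]).as_matrix()
print(o['contact_force'],p,'yaw',np.degrees(np.arctan2(Q[1,0],Q[0,0])))
print('to mark above, tool mm',1e3*Q.T@(np.array([.558,.0397,p[0][2]])-p[0]))
c=viewer.read_camera('scene')
a=viewer.outline_of(c,'gauge')
for d in a[:5]: print(d['score'],np.round(d['rect']))
u,v=map(int,proj(c,[*p[0][:2],p[0][2]-.03]));save(c,'s.png',(u-50,v-40,u+50,v+40),7)
w=viewer.read_camera('wrist');save(w,'h.png',(130,100,380,300),3)
E
```

```text
t: 12.97
eef_pos: [0.5667, -0.2588, 0.1845]
tool_rot: [-0.001, 0.818, 0.575, -0.001]
contact_force: [0.1, 0.1, -2.8]
gripper_width: 0.646
[ 0.08549194  0.07335048 -2.82451602] (array([ 0.56671503, -0.25880467,  0.1845328 ]), array([-0.00118445,  0.81790274,  0.57535456, -0.00091659])) yaw 70.24903368865796
to mark above, tool mm [ 277.99864505 -109.07640754    0.28846513]
0.85 [151. 114.  18.  24.]
0.78 [200. 126.  25.  30.]
0.56 [231. 123.  10.  27.]
0.49 [251. 157.  13.  30.]
```

View pics/h.png

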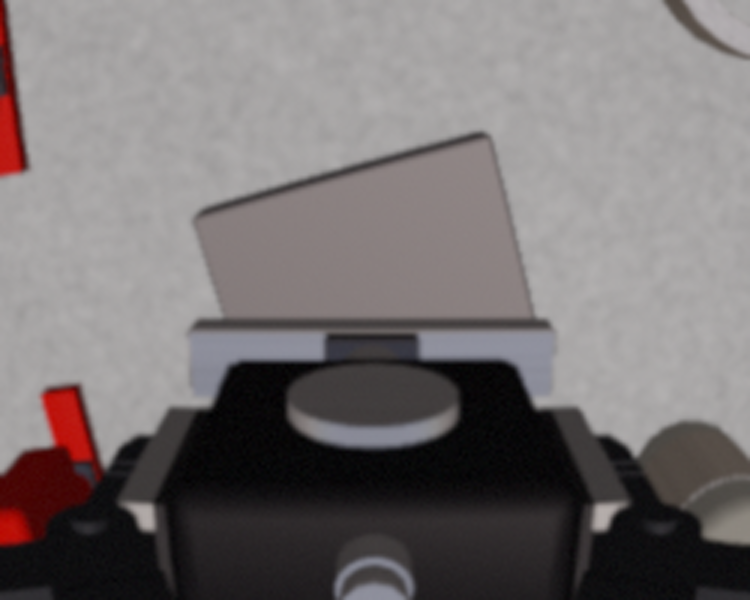

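Run:
```python
from h import *
c=viewer.read_camera('wrist');T=np.linalg.inv(np.array(c['tool_from_camera']))
g=c['frame'].astype(float).mean(2)
print('col254 rows 200-225',np.round(g[200:226,210]).astype(int).tolist())
print('row 222 cols',[(u,int(g[218,u])) for u in list(range(188,200))+list(range(308,320))])
pt=lambda P:(lambda p:np.array([c['cx'],c['cy']])+c['fx']*np.arctan2(np.hypot(*p[:2]),p[2])*p[:2]/np.hypot(*p[:2]))(T[:3,:3]@np.array(P)+T[:3,3])
for n,P in {'under R':(.008,.04,.0478),'under L':(.008,-.04,.0478),'top edge R':(.008,.04,.0378),'topL':(.008,-.04,.0378),'case top +x R':(.011,.028,-.0402),'case top +x L':(.011,-.028,-.0402),'cover disc front top':(.014,0,-.0122+.0135-.0135*0-.0135)}.items():
    q=pt(P);print(n,np.round(q,1),'crop3',np.round((q-[130,100]+.5)*3-.5,0))
q=pt((.009,.0,.0478))-pt((.008,0,.0478));print('px per mm x',q)
```

```text
col254 rows 200-225 [126, 125, 126, 126, 125, 116, 88, 68, 67, 88, 120, 139, 144, 145, 146, 147, 146, 145, 142, 123, 75, 24, 10, 4, 2, 9]
row 222 cols [(188, 163), (189, 165), (190, 166), (191, 167), (192, 162), (193, 151), (194, 146), (195, 145), (196, 145), (197, 145), (198, 145), (199, 144), (308, 147), (309, 146), (310, 146), (311, 146), (312, 146), (313, 147), (314, 150), (315, 157), (316, 165), (317, 168), (318, 168), (319, 169)]
under R [312.  206.8] crop3 [547. 321.]
under L [193.6 206.8] crop3 [192. 321.]
top edge R [314.8 211.4] crop3 [556. 335.]
topL [190.7 211.4] crop3 [183. 335.]
case top +x R [323.1 266.3] crop3 [580. 500.]
case top +x L [180.8 266.1] crop3 [153. 499.]
cover disc front top [252.2 232.9] crop3 [368. 400.]
px per mm x [-0.00151809 -1.43279141]
```

The gauge is held (about 2.8 N) and square with the tool, its foot within 1 mm of the tool axis in both directions. I'll carry it above the mark.

```bash
python3 -m handwheel '[[[20,-8,0],[0,0,-1],1],[[50,-20,0],[0,0,-4],1],[[85,-33,0],[0,0,-7],1],[[120,-47,0],[0,0,-10],1],[[155,-61,0],[0,0,-13],1],[[190,-75,0],[0,0,-16],1],[[225,-88,0],[0,0,-19],1],[[255,-100,0],[0,0,-19.7],1],[[270,-107,0],[0,0,-19.7],1],[[277,-109.5,0],[0,0,-19.7],1],[[277,-109.5,0],[0,0,-19.7],1],[[277,-109.5,0],[0,0,-19.7],1],[[277,-109.5,0],[0,0,-19.7],1]]'
python3 - <<'E'
from h import *
o=readout.get_obs();p=pose();Q=R.from_quat(p[1][[1,2,3,0]]).as_matrix()
print(o['contact_force'],'yaw',np.degrees(np.arctan2(Q[1,0],Q[0,0])),Q[:,2])
print('to target, tool mm',1e3*Q.T@(np.array([.5572,.0389,.0858])-p[0]))
c=viewer.read_camera('wrist');save(c,'i.png',s=1.5)
E
```

```text
t: 14.25
eef_pos: [0.5587, 0.0365, 0.1859]
tool_rot: [0.0, 0.708, 0.706, -0.001]
contact_force: [0.4, -0.4, -2.7]
gripper_width: 0.648
[ 0.42938042 -0.39991358 -2.67360924] yaw 89.78994842133496 [-6.13711889e-04 -1.21648501e-03 -9.99999072e-01]
to target, tool mm [  2.56197425  -1.42977669 100.08702781]
```

View pics/i.png

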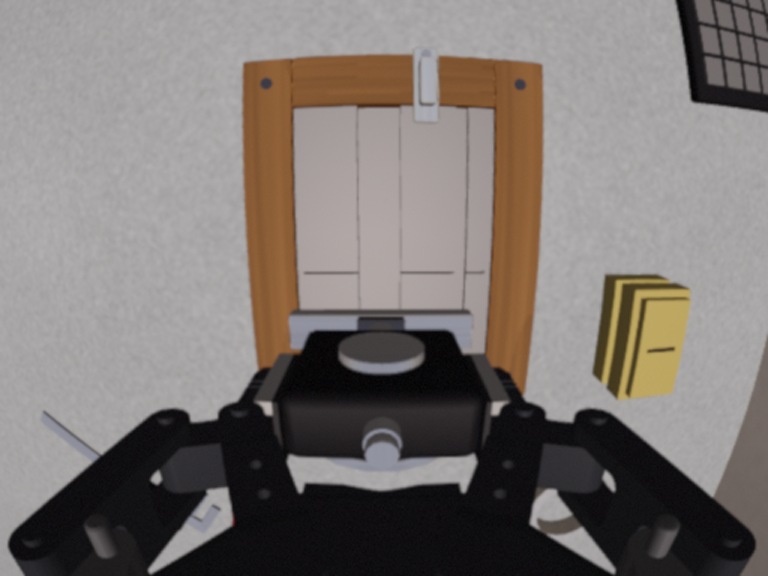

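The view shows the pencil line at row 272 and the groove walls at columns 358 and 400. I'll re-measure the mark from here and move to just above it.

```bash
python3 - <<'E'
from h import *
p=pose();c=viewer.read_camera('wrist');g=c['frame'].astype(float).mean(2)
def dark(s,o):
    w=np.clip(np.median(s)-s-6,0,None);return o+(w*np.arange(len(s))).sum()/w.sum()
v=np.mean([dark(g[174:190,u],174) for u in list(range(210,234))+list(range(272,298))])
a=np.array([at(c,u,dark(g[174:190,u],174),.038,p)[:2] for u in list(range(210,234))+list(range(272,298))]);k=np.polyfit(a[:,0],a[:,1],1)
W=np.mean([at(c,dark(g[vv,228:252],228),vv,.038,p)[0] for vv in range(100,170,5)])
E2=np.mean([at(c,dark(g[vv,258:276],258),vv,.038,p)[0] for vv in range(100,170,5)])
print('line slope',k[0],'y',np.polyval(k,.558),'walls x',W,E2)
E
python3 -m handwheel '[[[1,-1,30],[0,0,0],1],[[2.5,-1.4,55],[0,0,0],1],[[2.5,-1.4,75],[0,0,0],1],[[2.5,-1.4,88],[0,0,0],1],[[2.5,-1.4,92],[0,0,0],1],[[2.5,-1.4,92],[0,0,0],1],[[2.5,-1.4,92],[0,0,0],1],[[2.5,-1.4,92],[0,0,0],1]]'
```

```text
line slope -0.0006552620009864141 y 0.039271280845722324 walls x 0.5439842722879504 0.5714647363426589
t: 15.02
eef_pos: [0.5582, 0.0413, 0.0956]
tool_rot: [0.001, 0.708, 0.707, 0.001]
contact_force: [0.3, 0.6, -2.0]
gripper_width: 0.647
```

```bash
python3 -m handwheel '[[[-2.5,-1,2],[0,0,0],1],[[-2.5,-1,5],[0,0,0],1],[[-2.5,-1,7],[0,0,0],1],[[-2.5,-1,8],[0,0,0],1],[[-2.5,-1,8],[0,0,0],1],[[-2.5,-1,8],[0,0,0],1],[[-2.5,-1,8],[0,0,0],1],[[-2.5,-1,8],[0,0,0],1]]'
python3 -c "
from h import *
for i in range(4): print(readout.get_obs()['eef_pos'],readout.get_obs()['contact_force']);viewer.read_camera('top')"
```

```text
t: 15.68
eef_pos: [0.5562, 0.0388, 0.0864]
tool_rot: [0.0, 0.707, 0.707, 0.0]
contact_force: [0.5, 0.3, -0.9]
gripper_width: 0.647
[0.55623902 0.03876628 0.0864172 ] [ 0.46063123  0.26935808 -0.88280919]
[0.55618984 0.03879681 0.08637243] [ 0.43911427 -1.03610403 -0.15947386]
[0.5561727  0.03876885 0.08636306] [-0.01341233 -0.83078518 -1.25936196]
[0.55619483 0.03879712 0.0863752 ] [ 0.78864211 -0.20612704 -0.6913893 ]
```

```bash
python3 -m handwheel '[[[0,0.8,0],[0,0,0],1],[[0,0.8,0.5],[0,0,0],1],[[0,0.8,1],[0,0,0],1],[[0,0.8,1],[0,0,0],1],[[0,0.8,1],[0,0,0],1]]'
python3 -m handwheel '[[[0,0,0.4],[0,0,0],1],[[0,0,0.7],[0,0,0],1],[[0,0,0.7],[0,0,0],1],[[0,0,0.7],[0,0,0],1]]'
```

```text
t: 16.3
eef_pos: [0.5566, 0.0389, 0.0858]
tool_rot: [0.0, 0.707, 0.707, -0.0]
contact_force: [-3.2, -1.6, 6.7]
gripper_width: 0.644
t: 16.63
eef_pos: [0.5566, 0.0389, 0.0858]
tool_rot: [0.0, 0.707, 0.707, -0.0]
contact_force: [-5.9, -1.6, 12.4]
gripper_width: 0.646
```

```bash
python3 -m handwheel '[[[0,-0.3,-0.6],[0,0,0],1],[[0,-0.3,-0.6],[0,0,0],1],[[0,-0.3,-0.6],[0,0,0],1],[[0,-0.3,-0.6],[0,0,0],1],[[0,-0.3,-0.6],[0,0,0],1],[[0,-0.3,-0.6],[0,0,0],1]]'
python3 - <<'E'
from h import *
for i in range(5):
    o=readout.get_obs();c=viewer.read_camera('wrist');print(o['eef_pos'].round(4),o['contact_force'].round(1),o['torque'].round(2))
p=pose();Q=R.from_quat(p[1][[1,2,3,0]]).as_matrix();print(Q.round(4));print(o['gripper_width'],abs(o['joint_vel']).max())
g=c['frame'].astype(float).mean(2)
print('base edge rows',[np.round(g[200:216,u]).astype(int).tolist() for u in (198,226,282,308)])
s=viewer.read_camera('scene');u,v=map(int,proj(s,[.558,.06,.08]));save(s,'j2.png',(u-60,v-45,u+60,v+45),4)
a=cv2.resize(c['frame'][30:330,90:420],None,fx=1.5,fy=1.5);b=cv2.resize(s['frame'][v-45:v+45,u-40:u+40],(400,450),interpolation=cv2.INTER_CUBIC)
cv2.imwrite('pics/j.png',np.hstack([a[:450],b])[:,:800,::-1])
E
```

```text
t: 17.13
eef_pos: [0.5566, 0.0389, 0.0858]
tool_rot: [0.0, 0.707, 0.707, -0.0]
contact_force: [-3.5, -1.5, 8.4]
gripper_width: 0.645
[0.5566 0.0389 0.0858] [-3.5 -1.5  8.4] [-0.29  0.64 -0.03]
[0.5566 0.0389 0.0858] [-4.2 -0.7  7.3] [-0.29  0.69  0.01]
[0.5566 0.0389 0.0858] [-2.6  0.4  7.3] [-0.25  0.67  0.03]
[0.5566 0.0389 0.0858] [-3.5 -1.9  7.2] [-0.22  0.66 -0.04]
[0.5566 0.0389 0.0858] [-3.3 -0.8  8.4] [-0.33  0.69 -0.04]
[[ 8.e-04  1.e+00  0.e+00]
 [ 1.e+00 -8.e-04 -4.e-04]
 [-4.e-04  0.e+00 -1.e+00]]
0.6494807952152407 0.0020503796564652135
base edge rows [[169, 169, 170, 169, 167, 156, 123, 83, 72, 88, 119, 147, 157, 157, 157, 158], [173, 173, 173, 173, 172, 162, 129, 86, 72, 86, 118, 147, 155, 157, 157, 159], [171, 171, 171, 170, 169, 156, 115, 79, 74, 95, 130, 151, 158, 159, 160, 160], [165, 166, 166, 165, 163, 149, 109, 76, 76, 102, 135, 153, 160, 160, 160, 160]]
```

View pics/j.png

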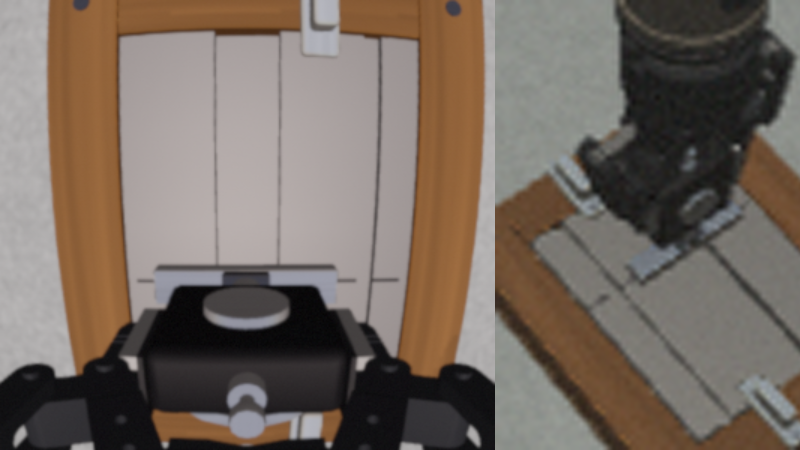

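The wrist view (left) shows the pencil line emerging on both sides of the base at row 280. The base front edge is about 7.5 mm from it (8 expected), and the groove centre is within about 1 mm of the base centre. The scene view (right) shows both buttons square and the base flat. Force on the panel is about 7.8 + 2.7 ≈ 10.5 N and steady, so I'm handing in.

```bash
python3 -c "
from h import *
print(bot.hand_in())"
```

```text
the job is handed in; nothing more can be done
None
```

I turned the open turnbutton square, lifted the black gauge off its granite plate, set it on the pencil line across the wide groove, and handed in at about 17.5 s of the 58 s. No verdict is reported. The four red look-alikes were not used, and no bystander was touched.

Last checks:
- **Turnbutton:** its mask measured within about 0.5° of square just after turning. In the last picture both buttons look square.
- **Position:** the foot is within about 1 mm of the mark by my estimate, and the yaw along the line is within about 0.2°.
- **Seating:** the arm stopped at z = 0.0858, exactly the height predicted for the base flat on the panel. The tool axis is within 0.001 rad of vertical.
- **Force:** the wrist reads 7 to 8.5 N upward, which with the gauge's weight makes about 10.5 N on the panel. It was steady and the gauge was still gripped.

Two things are less certain:
- **Spindle:** it was not read directly. The -10 mm is inferred from the base sitting flat.
- **Sideways force:** about 3.5 N along x remained at the wrist at the end.

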